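# Load a wax block into the tilted clamp of a sliding microtome

## Task

Get the sliding microtome ready for the next block: first wind its black handwheel clockwise, a little over one full turn, down to its stop, so that the specimen holder sinks and the fresh block will pass under the knife. Then pick up the wax block on the yellow cassette, tilt it to match the sloping clamp face, and lower it, yellow cassette underneath, between the two steel jaws. Finish while still holding it in the gripper, pressed gently and fully flush against the face so that the clamp can be closed on it; keep off the knife carriage and leave the brush, the blue cassette and the red-lidded jar where they are.

Things in the scene. Friction and masses are not known exactly. Their poses are not given: they have to be found in the camera images.
- microtome: The whole fixed sliding microtome. Origin: on the bench under the specimen column; x along its slideways away from the robot, y to its left, z up. White base x -70 to 165, y -56 to 56 mm, 44 mm high with its slideways; a white gear housing on its left (x -37 to 37, y 56 to 135 mm, 38 mm high) carries the handwheel.
- knife_carriage: White and grey bridge with the steel knife and its red finger guard, locked across the far end of the slideways. Same origin and axes as the microtome; it fills x 83 to 152, y -54 to 54, z 44 to 108 mm. Does not move; do not touch it.
- feed_wheel (a joint): Angle of the black handwheel, 92 mm across, on an upright axis, in rad: 0 is the top end of the feed; grows clockwise seen from above, to the hard stop at 6.88. Starts between 0 and 0.5. Turning it sinks the holder by 16 mm a turn; needs about 2 to 6 N at the knob and stays where it is left.
- wheel_hub (a point): Centre of the handwheel on its upright axis, at the top of its rim, 62 mm above the bench.
- wheel_knob (a point): Middle of the handwheel's upright black crank knob, 16 mm across and 30 mm tall (62 to 92 mm above the bench), 36 mm from the wheel's axis; this point is 79 mm above the bench. The knob goes round with the wheel and spins freely about its own upright axis, so a gripper may keep its direction.
- holder_face (a point): Middle of the aluminium clamp face. z: face normal; x: from near to far jaw. Face 47.6 mm between the jaws (x), 24 mm wide (y); the two steel jaws are 24 mm wide, 6 mm thick, 4.5 mm proud. Locked at a slope that varies: leaning 0.15 to 0.40 rad to the microtome's near end, up to 0.15 rad to either side. Middle about 94 mm above the bench with the wheel at 0, 76 mm at its stop.
- wax_block: The tissue block: a yellow plastic cassette 40 x 28 x 7 mm with a block of off-white wax 35 x 28 x 8 mm on top, 15 mm high in all, about 30 g. Origin: centre of its underside (the slotted cassette side); x along its 40 mm length, y across its 28 mm width, z up through the wax. Grip it across the 28 mm. Stands loose on the bench with the wax upward. Either end may face the near jaw.
- brush: Soft brush with wooden handle, 141 x 11 x 11 mm, lying on the bench along its x; origin at the centre of its underside. Leave alone.
- blue_cassette: Blue empty cassette 40 x 28 x 7 mm lying on the bench; origin at the centre of its underside. Leave alone.
- red_jar: Specimen jar with a red lid, 51 mm across and 54 mm high, standing on the bench; origin at the centre of its underside. Leave alone.
There are look-alikes about, which are no part of the job. Several things look just like the wax_block: the one meant starts farthest to the robot's left.

How it is judged:
By the outcome, as a careful person would: the job done as asked, in the order asked, and still so for the second after the job is handed in, while the arm keeps its last pose, push and grip.
It also fails if it takes over 64 s, if anything falls off the work surface, if the arm or the gripper's body presses on something with over 40 N, if the wrist force passes 120 N, or if a joint passes its speed limit or range.

## Robot

A 6-joint arm with a two-finger parallel gripper is mounted at the origin on a cart in front of the work surface, level with it; the furniture and walls round the work are solid. World frame = base frame: x ahead of the robot, y to its left, z up, the work surface at z = 0. Lengths are in m, angles in rad, forces in N, time in s.
With the tool pointing down it reaches from about 0.225 to 0.875 m from the base axis. Payload 3.4 kg.
Tool frame: the origin (TCP) lies between the finger pads; the fingertips stand 19 mm ahead of it and the grasp point (between the pads) is the TCP; z points along the fingers, y is the line along which they close (so a half turn about z gives the same grasp; the last joint's range is limited). The gripper opens to 85 mm and grips with 20 to 120 N. Pads are 22 mm wide; open, the fingers measure 114 mm over their backs; the gripper's body (76 mm by 85 mm) begins 54 mm behind the grasp point. The pads swing forward as they close: fully open they stand 13 mm farther back than shut.
Start: joints at [1.085, 0.276, 1.505, -0, 1.361, -0.121], TCP at [0.205, 0.537, 0.25] pointing down, gripper open.
Joint ranges: [-2.89, 2.89], [-0.75, 2.08], [0.22, 2.7], [-1.18, 4.32], [0.11, 2.71], [-2.7, 2.7]. Speed limits (rad/s): [2.57, 2.57, 3.14, 3.14, 3.14, 3.14].

## Interface

Orientations are given as a unit quaternion [w, x, y, z].
In Python, from rig import get_state, imaging, ticket gives the robot as it stands. The module is installed in compiled form; this text tells all that it offers.
- The arm moves only by the shell command python3 -m inch 'ROWS' [FORCE]. ROWS is JSON, a list of rows, each an object with "claw": the opening, from -1 (shut) to 1 (fully open); "travel": the shift along the world's x, y, z in units of 200 mm (1.0 is 200 mm), a list of three; "turn": the turn about the world's z in units of 180 degrees (1.0 is 180 degrees). A call has 1 to 5 rows; each row is the pose to reach, as a shift and turn from the pose commanded when the call began, turning the shorter way round; what a row does not reach only later rows make up. A row lasts 1/10 s, in which the tool goes at most 50 mm and 8.59 degrees, less where a joint would pass 70% of its speed; a pose out of reach is approached as far as the arm can. A call with a number of a shift or a turn outside -1 to 1 is refused whole. A call with a gripper value outside its range is refused whole. The fingers move at their own pace and stop on an object; FORCE is the grip in N (left out, the last holds). Time passes only in rows, so rows that repeat a pose let the fingers close. It gives the time, the measured TCP pose, the force, the opening and the grip force at its end, in the units of the state.
- get_state(): the state, without advancing time (a new reading comes with each control period).
- imaging.get_image(name): name is "scene" or "top"; returns the picture (400x640x3 uint8, red, green, blue); there is no depth.
- imaging.camera_params(name): a dict with "camera_matrix" (3x3 intrinsics, pixels), "cam_to_world" (4x4, takes a point from camera to world coordinates). Camera axes: x right, y down, z forward; pixel columns grow to the right and rows downward; lengths in m; the calibration is good to about 2 mm. A picture is of the moment at which its call begins. camera_params takes no time and is no camera call.
- ticket.sign_off(): hands the job in; it is judged then, once.
The state is a dict: "clock": time; "qpos": joint angles; "qd": joint speeds; "effort": joint torques, N m; "position": TCP position; "ee_rot": TCP orientation; "contact_force": force on the tool from outside, world axes, zero at the start; "moment": the same for the moment, N m; "width": finger opening in m; "gripper_force": force on a finger pad.
Only numpy, scipy, OpenCV 4.12 (cv2) and the standard library are available. Lean on these libraries where they do the work, as an engineer would, in place of code of your own. Each camera call takes 0.05 s, during which the arm holds its last target. There are 200 camera calls.

## Working session

There is one attempt and no reset: what is moved stays moved. The work goes in short steps, Python scripts to look and compute and a shell command to move; the robot and the scene stay as the last step left them, time stands still between calls to the robot, and variables do not carry over. Pictures are saved under pics/ and viewed, at most 10 in all, crops included, and the job is handed in when it is done.

```bash
mkdir -p pics
cat > h.py <<'E'
import numpy as np, cv2
from rig import get_state, imaging
def snap(n,f):
    im=imaging.get_image(n); cv2.imwrite('pics/'+f,cv2.cvtColor(im,cv2.COLOR_RGB2BGR)); return im
def cam(n):
    p=imaging.camera_params(n); return np.array(p['camera_matrix']),np.array(p['cam_to_world'])
def ray(n,u,v):
    K,T=cam(n); d=T[:3,:3]@np.linalg.solve(K,[u,v,1]); return T[:3,3],d
def atz(n,u,v,z):
    o,d=ray(n,u,v); return o+d*(z-o[2])/d[2]
def proj(n,P):
    K,T=cam(n); c=np.linalg.inv(T)@np.r_[P,1]; q=K@c[:3]; return q[:2]/q[2]
def tri(a,b):
    # a,b=(name,u,v)
    (o1,d1),(o2,d2)=ray(*a),ray(*b); d1/=np.linalg.norm(d1); d2/=np.linalg.norm(d2)
    s=np.linalg.lstsq(np.c_[d1,-d2],o2-o1,rcond=None)[0]
    p,q=o1+s[0]*d1,o2+s[1]*d2; return (p+q)/2,np.linalg.norm(p-q)
E
python3 - <<'E'
from h import *
np.set_printoptions(precision=4,suppress=True)
for n in('scene','top'): snap(n,n+'0.png'); print(*cam(n))
print(get_state())
E
```

```text
[[482.7364   0.     310.3057]
 [  0.     482.7364 202.72  ]
 [  0.       0.       1.    ]] [[ 0.6445 -0.344   0.6828 -0.2153]
 [-0.7646 -0.2951  0.573  -0.4351]
 [ 0.0044 -0.8914 -0.4533  0.5974]
 [ 0.      0.      0.      1.    ]]
[[380.1345   0.     319.8992]
 [  0.     380.1345 203.9234]
 [  0.       0.       1.    ]] [[-0.0062 -0.9952  0.0979  0.4653]
 [-0.9994  0.0027 -0.0355  0.2465]
 [ 0.0351 -0.0981 -0.9946  0.9279]
 [ 0.      0.      0.      1.    ]]
{'clock': 0.1, 'qpos': array([ 1.085 ,  0.2765,  1.506 ,  0.    ,  1.3607, -0.121 ]), 'qd': array([ 0.0002,  0.0004, -0.0027,  0.0017, -0.0001, -0.0009]), 'effort': array([  0.0003, -41.7701, -24.6404,  -0.0002,   0.0057,  -0.    ]), 'position': array([0.2049, 0.5368, 0.2495]), 'ee_rot': array([-0.0003,  0.1814,  0.9834, -0.0008]), 'contact_force': array([0.0056, 0.1842, 0.1291]), 'moment': array([-0.033 , -0.0478, -0.0199]), 'gripper_force': 0.0, 'width': 0.08535213761707686}
```

View pics/scene0.png

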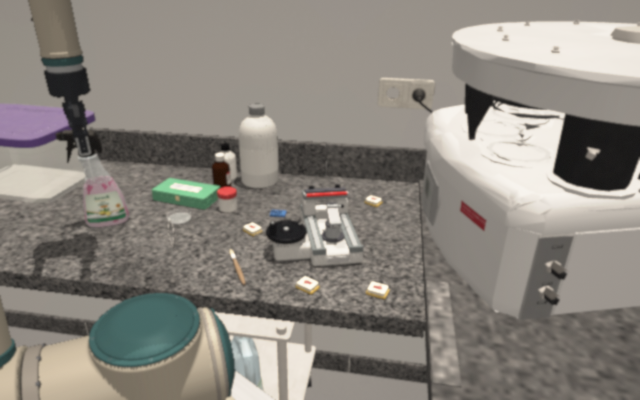

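View pics/top0.png

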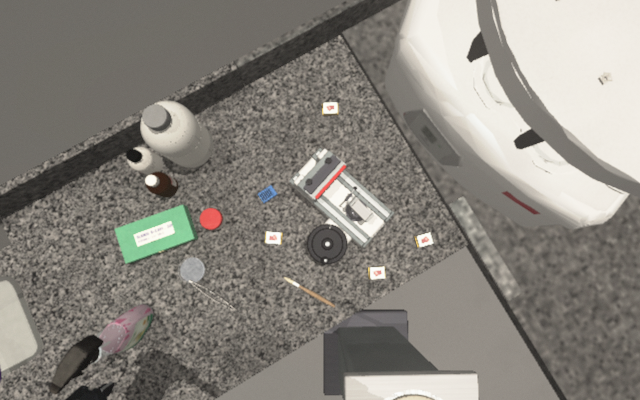

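Scene: candidates in the top view are wax blocks at (273,238), (377,273), (424,240) and (331,108). The leftmost one for the robot (greatest y) is (273,238). The handwheel is at (327,244), the holder at about (355,208), and the knife carriage at about (325,172). Next, close crops.

Run:
```python
from h import *
a=cv2.imread('pics/top0.png'); b=cv2.imread('pics/scene0.png')
c=cv2.resize(a[140:280,250:400],None,fx=5,fy=5,interpolation=cv2.INTER_CUBIC)
cv2.imwrite('pics/c1.png',cv2.resize(a[145:265,250:400],None,fx=5,fy=5,interpolation=cv2.INTER_CUBIC))
cv2.imwrite('pics/c2.png',cv2.resize(b[175:275,230:370],None,fx=5.7,fy=5.7,interpolation=cv2.INTER_CUBIC))
for u,v in[(273,238),(377,273),(424,240),(331,108)]: print(atz('top',u,v,.015))
print('hub',atz('top',327,244,.062))
```

```text
[0.47388092 0.3262692  0.015     ]
[0.38929506 0.07871102 0.015     ]
[ 0.46693035 -0.0371233   0.015     ]
[0.79403233 0.18491021 0.015     ]
hub [0.45916339 0.20005376 0.062     ]
```

View pics/c1.png

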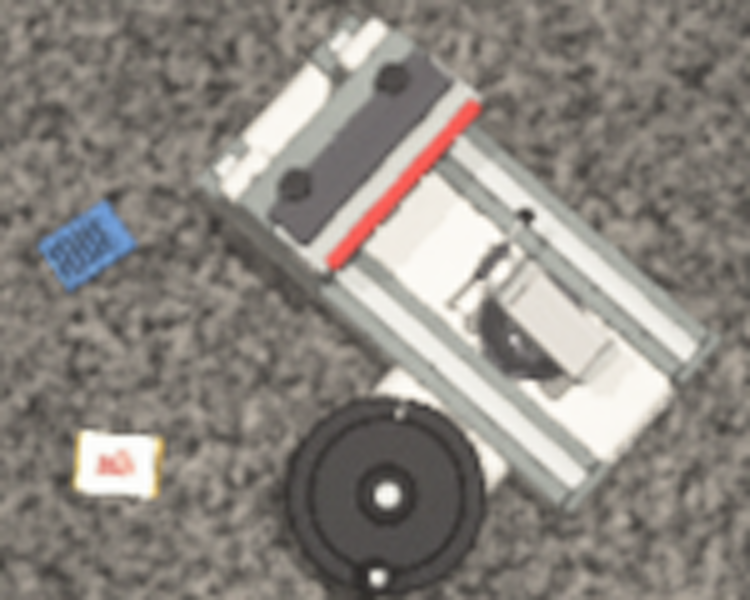

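View pics/c2.png

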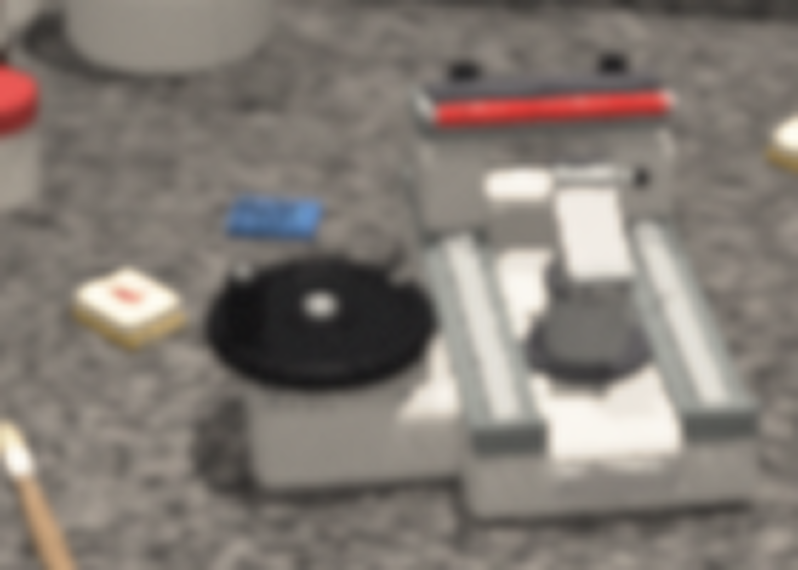

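Run:
```python
from h import *
np.set_printoptions(precision=4,suppress=True)
f=lambda u,v:(250+u/5-.4,145+v/5-.4)
hub=atz('top',*f(387,495),.062)
print('hub62',hub, atz('top',*f(387,495),.068))
for uv in[(378,577),(400,412)]:
  for z in(.092,.062):
    P=atz('top',*f(*uv),z); print(uv,z,P,np.linalg.norm(P[:2]-hub[:2]),(proj('scene',P)-[230,175])*5.7)
print((proj('scene',hub)-[230,175])*5.7)
# base outline corners z=.044
for uv in [(712,340),(572,508),(200,183),(375,20)]: print(uv,atz('top',*f(*uv),.044))
a=cv2.imread('pics/top0.png'); b=cv2.imread('pics/scene0.png')
A=cv2.resize(a[215:270,300:355],(495,495),interpolation=cv2.INTER_CUBIC);B=cv2.resize(b[215:250,263:313],None,fx=6,fy=6,interpolation=cv2.INTER_CUBIC)
A=np.hstack([A,cv2.resize(B,(300,495)if 0 else (300,210)) if 0 else np.vstack([B,np.zeros((495-B.shape[0],B.shape[1],3),np.uint8)])])
cv2.imwrite('pics/c3.png',np.uint8(255*(A/255.)**.45))
```

```text
hub62 [0.4601 0.2    0.062 ] [0.4601 0.2004 0.068 ]
(378, 577) 0.092 [0.4247 0.2059 0.092 ] 0.03583402752266467 [245.3215 267.5686]
(378, 577) 0.062 [0.4233 0.2044 0.062 ] 0.03707132164089654 [247.8312 339.1878]
(400, 412) 0.092 [0.4965 0.1956 0.092 ] 0.03672725133052316 [392.1479 207.7454]
(400, 412) 0.062 [0.4976 0.1938 0.062 ] 0.03809702021214076 [397.9658 275.0358]
[322.0254 306.0332]
(712, 340) [0.5314 0.0457 0.044 ]
(572, 508) [0.4534 0.1131 0.044 ]
(200, 183) [0.6061 0.2857 0.044 ]
(375, 20) [0.6842 0.203  0.044 ]
```

View pics/c3.png

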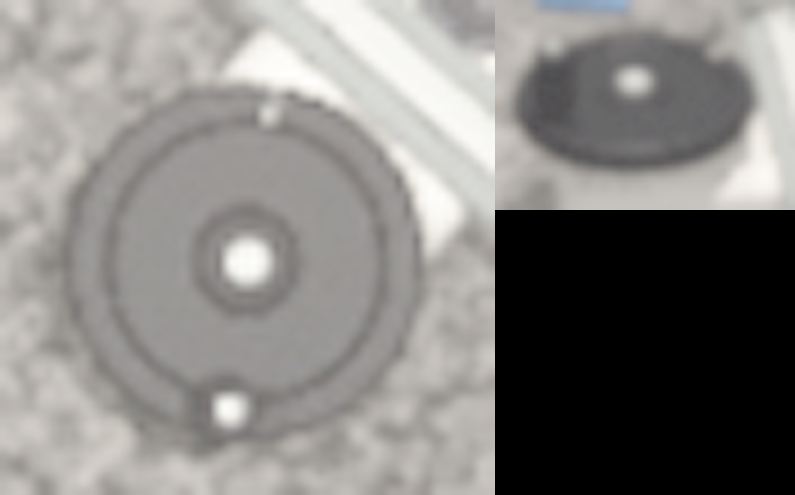

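The knob's white cap is at crop (230,408), which gives r = 35.8 mm, and it agrees with the scene view. Before moving, I'll check what is near the gripper and plan the rows.

Run:
```python
from h import *
np.set_printoptions(precision=3,suppress=True)
for n in('scene','top'): print(n,proj(n,[.205,.537,.25]),proj(n,[.205,.537,.23]),proj(n,[.205,.537,.4]))
print(atz('scene',108,220,0))
hub=np.array([.4601,.2002]);k=np.array([.4247,.2059])
print('to above knob units',(np.r_[k,.17]-[.205,.537,.25])/.2)
d=(k-hub)/np.linalg.norm(k-hub)*.036
for i in range(0,32):
  t=-0.25*i; R=np.array([[np.cos(t),-np.sin(t)],[np.sin(t),np.cos(t)]]); print(i,.25*i,((R@d-d)/.2))
```

```text
scene [ 81.9   143.995] [ 83.906 153.038] [65.606 70.577]
top [133.841 398.231] [139.058 393.492] [ 81.189 446.05 ]
[0.276 0.648 0.   ]
to above knob units [ 1.099 -1.656 -0.4  ]
0 0.0 [0. 0.]
1 0.25 [0.013 0.043]
2 0.5 [0.035 0.082]
3 0.75 [0.067 0.113]
4 1.0 [0.106 0.136]
5 1.25 [0.149 0.149]
6 1.5 [0.194 0.151]
7 1.75 [0.238 0.141]
8 2.0 [0.278 0.121]
9 2.25 [0.312 0.092]
10 2.5 [0.337 0.055]
11 2.75 [0.353 0.013]
12 3.0 [ 0.358 -0.032]
13 3.25 [ 0.351 -0.076]
14 3.5 [ 0.334 -0.118]
15 3.75 [ 0.307 -0.154]
16 4.0 [ 0.272 -0.182]
17 4.25 [ 0.231 -0.2  ]
18 4.5 [ 0.187 -0.208]
19 4.75 [ 0.142 -0.205]
20 5.0 [ 0.1   -0.191]
21 5.25 [ 0.062 -0.167]
22 5.5 [ 0.032 -0.134]
23 5.75 [ 0.01  -0.094]
24 6.0 [-0.001 -0.051]
25 6.25 [-0.001 -0.006]
26 6.5 [0.01  0.038]
27 6.75 [0.032 0.077]
28 7.0 [0.063 0.11 ]
29 7.25 [0.1   0.134]
30 7.5 [0.143 0.148]
31 7.75 [0.188 0.151]
```

```bash
python3 -m inch '[{"claw":0,"travel":[0.12,-0.18,0],"turn":0},{"claw":0,"travel":[0.24,-0.36,0],"turn":0},{"claw":0,"travel":[0.36,-0.54,0],"turn":0},{"claw":0,"travel":[0.48,-0.72,0],"turn":0},{"claw":0,"travel":[0.55,-0.83,0],"turn":0}]' 60; python3 -m inch '[{"claw":0,"travel":[0.12,-0.18,0],"turn":0},{"claw":0,"travel":[0.24,-0.36,-0.1],"turn":0},{"claw":0,"travel":[0.36,-0.54,-0.2],"turn":0},{"claw":0,"travel":[0.48,-0.72,-0.3],"turn":0},{"claw":0,"travel":[0.549,-0.826,-0.4],"turn":0}]'; python3 -m inch '[{"claw":0,"travel":[0,0,0],"turn":0},{"claw":0,"travel":[0,0,0],"turn":0}]'
```

```text
clock: 0.6
position: [0.3161, 0.3686, 0.25]
ee_rot: [0.0, 0.182, 0.983, -0.001]
contact_force: [-0.1, 0.6, -0.6]
width: 0.0427
gripper_force: 0.0
clock: 1.1
position: [0.4262, 0.2035, 0.1695]
ee_rot: [0.0, 0.182, 0.983, -0.0]
contact_force: [0.3, 0.4, -0.2]
width: 0.0423
gripper_force: 0.0
clock: 1.3
position: [0.4246, 0.2057, 0.1699]
ee_rot: [-0.001, 0.182, 0.983, -0.0]
contact_force: [-0.7, -0.6, 0.4]
width: 0.0425
gripper_force: 0.0
```

```bash
python3 -m inch '[{"claw":0,"travel":[0,0,-0.15],"turn":0},{"claw":0,"travel":[0,0,-0.3],"turn":0},{"claw":0,"travel":[0,0,-0.38],"turn":0},{"claw":0,"travel":[0,0,-0.42],"turn":0},{"claw":0,"travel":[0,0,-0.42],"turn":0}]';  python3 -m inch '[{"claw":-1,"travel":[0,0,0],"turn":0},{"claw":-1,"travel":[0,0,0],"turn":0},{"claw":-1,"travel":[0,0,0],"turn":0},{"claw":-1,"travel":[0,0,0],"turn":0},{"claw":-1,"travel":[0,0,0],"turn":0}]'
```

```text
clock: 1.8
position: [0.4244, 0.2069, 0.0862]
ee_rot: [-0.0, 0.181, 0.984, -0.0]
contact_force: [0.2, 0.8, -0.2]
width: 0.0423
gripper_force: 0.0
clock: 2.3
position: [0.4258, 0.2065, 0.0877]
ee_rot: [0.001, 0.182, 0.983, 0.001]
contact_force: [-1.2, 0.2, 6.9]
width: 0.0138
gripper_force: 58.7
```

```bash
python3 -m inch '[{"claw":-1,"travel":[0.004,0.02,0.01],"turn":0},{"claw":-1,"travel":[0.013,0.043,0.01],"turn":0},{"claw":-1,"travel":[0.023,0.063,0.01],"turn":0},{"claw":-1,"travel":[0.035,0.082,0.01],"turn":0},{"claw":-1,"travel":[0.067,0.113,0.01],"turn":0}]'; python3 -m inch '[{"claw":-1,"travel":[0,0,0],"turn":0}]'
```

```text
clock: 2.8
position: [0.4371, 0.2274, 0.0878]
ee_rot: [-0.001, 0.181, 0.983, -0.002]
contact_force: [0.7, -7.0, -5.6]
width: 0.0136
gripper_force: 60.4
clock: 2.9
position: [0.4398, 0.2295, 0.0879]
ee_rot: [0.001, 0.181, 0.983, 0.001]
contact_force: [4.0, -2.1, -10.5]
width: 0.0133
gripper_force: 59.9
```

```bash
python3 -m inch '[{"claw":-1,"travel":[0.039,0.023,-0.005],"turn":0},{"claw":-1,"travel":[0.082,0.036,-0.005],"turn":0},{"claw":-1,"travel":[0.127,0.038,-0.005],"turn":0},{"claw":-1,"travel":[0.171,0.028,-0.005],"turn":0},{"claw":-1,"travel":[0.211,0.008,-0.005],"turn":0}]'; python3 -m inch '[{"claw":-1,"travel":[0.034,-0.029,0],"turn":0},{"claw":-1,"travel":[0.059,-0.066,0],"turn":0},{"claw":-1,"travel":[0.075,-0.108,0],"turn":0},{"claw":-1,"travel":[0.08,-0.153,0],"turn":0},{"claw":-1,"travel":[0.073,-0.197,0],"turn":0}]'
```

```text
clock: 3.4
position: [0.481, 0.2307, 0.0877]
ee_rot: [-0.0, 0.181, 0.983, 0.001]
contact_force: [-3.5, -0.5, 4.2]
width: 0.0137
gripper_force: 61.5
clock: 3.9
position: [0.496, 0.1907, 0.0877]
ee_rot: [0.001, 0.182, 0.983, 0.001]
contact_force: [-3.0, 5.0, 5.4]
width: 0.0139
gripper_force: 61.5
```

```bash
python3 -m inch '[{"claw":-1,"travel":[-0.017,-0.042,0],"turn":0},{"claw":-1,"travel":[-0.044,-0.078,0],"turn":0},{"claw":-1,"travel":[-0.079,-0.106,0],"turn":0},{"claw":-1,"travel":[-0.12,-0.124,0],"turn":0},{"claw":-1,"travel":[-0.164,-0.132,0],"turn":0}]'; python3 -m inch '[{"claw":-1,"travel":[-0.045,0.003,0],"turn":0},{"claw":-1,"travel":[-0.087,0.017,0],"turn":0},{"claw":-1,"travel":[-0.125,0.041,0],"turn":0},{"claw":-1,"travel":[-0.155,0.074,0],"turn":0},{"claw":-1,"travel":[-0.177,0.114,0],"turn":0}]'; python3 -m inch '[{"claw":-1,"travel":[-0.007,0.021,0],"turn":0},{"claw":-1,"travel":[-0.011,0.043,0],"turn":0},{"claw":-1,"travel":[-0.012,0.066,0],"turn":0},{"claw":-1,"travel":[-0.011,0.088,0],"turn":0}]'
```

```text
clock: 4.4
position: [0.4645, 0.1645, 0.0878]
ee_rot: [0.003, 0.182, 0.983, 0.001]
contact_force: [2.8, 4.9, 0.4]
width: 0.0134
gripper_force: 61.1
clock: 4.9
position: [0.4276, 0.1873, 0.0877]
ee_rot: [0.001, 0.181, 0.983, -0.0]
contact_force: [6.7, -1.6, 0.7]
width: 0.0137
gripper_force: 61.1
clock: 5.3
position: [0.4254, 0.2047, 0.0877]
ee_rot: [0.001, 0.181, 0.984, -0.001]
contact_force: [4.1, -2.6, 4.0]
width: 0.0139
gripper_force: 61.4
```

```bash
python3 -m inch '[{"claw":-1,"travel":[0.004,0.022,0],"turn":0},{"claw":-1,"travel":[0.011,0.044,0],"turn":0},{"claw":-1,"travel":[0.011,0.044,0],"turn":0}]'; python3 -m inch '[{"claw":-1,"travel":[0.01,0.02,0],"turn":0},{"claw":-1,"travel":[0.01,0.02,0],"turn":0}]';python3 -m inch '[{"claw":-1,"travel":[0.012,0.019,0],"turn":0},{"claw":-1,"travel":[0.012,0.019,0],"turn":0}]'
```

```text
clock: 5.6
position: [0.4278, 0.2141, 0.0877]
ee_rot: [0.001, 0.181, 0.984, 0.0]
contact_force: [5.5, 0.6, 3.3]
width: 0.0137
gripper_force: 61.4
clock: 5.8
position: [0.4289, 0.2166, 0.0877]
ee_rot: [0.0, 0.18, 0.984, -0.001]
contact_force: [5.2, -3.5, 6.4]
width: 0.0139
gripper_force: 61.7
clock: 6.0
position: [0.4291, 0.217, 0.0876]
ee_rot: [-0.002, 0.179, 0.984, -0.005]
contact_force: [0.6, -13.2, 13.1]
width: 0.0136
gripper_force: 62.6
```

```bash
python3 -m inch '[{"claw":-1,"travel":[0.008,0.014,0],"turn":0},{"claw":-1,"travel":[0.008,0.014,0],"turn":0}]'; python3 -m inch '[{"claw":-1,"travel":[-0.014,-0.03,0],"turn":0},{"claw":-0.1,"travel":[-0.014,-0.03,0],"turn":0},{"claw":-0.1,"travel":[-0.014,-0.03,0],"turn":0},{"claw":-0.1,"travel":[-0.014,-0.03,0],"turn":0}]'
```

```text
clock: 6.2
position: [0.4291, 0.2172, 0.0875]
ee_rot: [-0.003, 0.178, 0.984, -0.008]
contact_force: [-1.1, -22.0, 17.5]
width: 0.0138
gripper_force: 63.2
clock: 6.6
position: [0.4285, 0.2181, 0.0865]
ee_rot: [-0.002, 0.181, 0.983, -0.001]
contact_force: [-0.2, -0.1, -1.3]
width: 0.0384
gripper_force: 0.0
```

```bash
python3 -m inch '[{"claw":-0.1,"travel":[0,0,0.2],"turn":0},{"claw":-0.1,"travel":[0,0,0.4],"turn":0},{"claw":-0.1,"travel":[-0.1,0.1,0.4],"turn":0},{"claw":0.1,"travel":[-0.25,0.3,0.4],"turn":-0.04},{"claw":0.1,"travel":[-0.35,0.5,0.4],"turn":-0.08}]'; python3 -m inch '[{"claw":0.1,"travel":[-0.05,0.2,0],"turn":-0.045},{"claw":0.1,"travel":[-0.1,0.4,0],"turn":-0.09},{"claw":0.1,"travel":[-0.1,0.4,0],"turn":-0.12}]'
python3 - <<'E'
from h import *
a=snap('top','top1.png');b=snap('scene','scene1.png')
a=a[...,::-1];b=b[...,::-1]
A=cv2.resize(a[175:235,325:395],(400,343),interpolation=cv2.INTER_CUBIC)
A2=cv2.resize(a[222:254,254:294],(400,320)[::1],interpolation=cv2.INTER_CUBIC)[:250]
B=cv2.resize(b[195:250,310:355],(400,489),interpolation=cv2.INTER_CUBIC)
L=np.vstack([A,A2]);B=np.vstack([B,np.zeros((593-489,400,3),np.uint8)])
cv2.imwrite('pics/c4.png',np.hstack([L,B]))
E
```

```text
clock: 7.1
position: [0.359, 0.3165, 0.1672]
ee_rot: [-0.001, 0.303, 0.953, -0.001]
contact_force: [0.7, 0.2, 0.4]
width: 0.0471
gripper_force: 0.0
clock: 7.4
position: [0.3393, 0.4008, 0.1668]
ee_rot: [-0.001, 0.474, 0.881, 0.001]
contact_force: [0.5, -0.1, -0.3]
width: 0.0469
gripper_force: 0.0
```

View pics/c4.png

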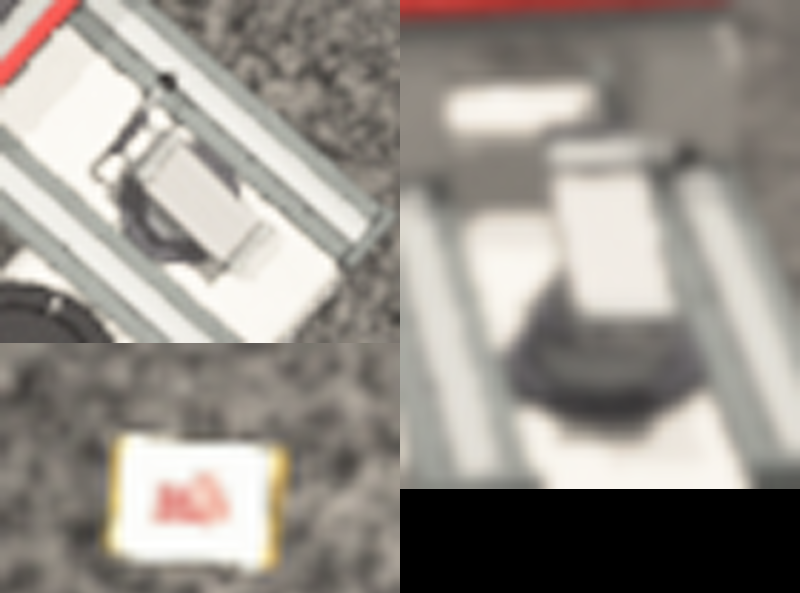

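```bash
cat > fit.py <<'E'
from h import *
from scipy.optimize import least_squares
from scipy.spatial.transform import Rotation as Rr
fa=lambda p:(325+p[0]/5.714-.41,175+p[1]/5.714-.41)
fb=lambda p:(310+p[0]/8.89-.44,195+p[1]/8.89-.44)
def R(yaw,lean,side): return (Rr.from_euler('z',yaw)*Rr.from_euler('x',side)*Rr.from_euler('y',-lean)).as_matrix()
O=lambda sx,sy,h:np.array([sx*.0298,sy*.012,h]); 
obs=[('top',fa((133,165)),O(1,1,.0045)),('top',fa((166,130)),O(1,-1,.0045)),('top',fa((277,232)),O(-1,-1,.0045)),('top',fa((225,277)),O(-1,1,.0045)),
('scene',fb((150,140)),O(1,1,.0045)),('scene',fb((268,143)),O(1,-1,.0045)),('scene',fb((178,316)),O(-1,1,.0045)),('scene',fb((275,312)),O(-1,-1,.0045)),
('scene',fb((152,168)),np.array([.0238,.012,0])),('scene',fb((255,168)),np.array([.0238,-.012,0])),('top',fa((142,172)),np.array([.0238,.012,.0045])),('top',fa((185,142)),np.array([.0238,-.012,.0045]))]
def res(p):
    M=R(*p[3:]); r=[proj(n,p[:3]+M@L)-uv for n,uv,L in obs]
    return np.r_[np.ravel(r),(p[3]-.83)/.03]
if __name__=='__main__':
    np.set_printoptions(precision=3,suppress=True)
    s=least_squares(res,[.54,.13,.076,.83,.25,0],loss='soft_l1'); print(s.x,s.cost)
    J=np.linalg.inv(s.jac.T@s.jac); print('sd',np.sqrt(np.diag(J))*.5); r=res(s.x)
    print(r[:-1].reshape(-1,2))
    p=s.x; h=np.array([.4601,.2002]); v=h-p[:2]; print('yaw by hub',np.arctan2(-v[0],v[1]),np.linalg.norm(v))
    # overlay
    ims=[]
    a=cv2.imread('pics/top1.png')[175:235,325:395]; b=cv2.imread('pics/scene1.png')[195:250,310:355]
    A=cv2.resize(a,(400,343),interpolation=cv2.INTER_CUBIC);B=cv2.resize(b,(400,489),interpolation=cv2.INTER_CUBIC)
    M=R(*p[3:])
    for im,n,o,k in((A,'top',(325,175),5.714),(B,'scene',(310,195),8.89)):
        for P in ([(.0238,y,z) for y,z in((-.012,0),(.012,0),(.012,.0045),(-.012,.0045))],[(-.0238,y,z) for y,z in((-.012,0),(.012,0),(.012,.0045),(-.012,.0045))],[O(1,1,.0045),O(1,-1,.0045)],[O(-1,1,.0045),O(-1,-1,.0045)],[(-.0238,.012,0),(.0238,.012,0)],[(-.0238,-.012,0),(.0238,-.012,0)]):
            q=np.array([(proj(n,p[:3]+M@np.array(L))+.5-o)*k for L in P]).astype(int)
            cv2.polylines(im,[q],True,(0,0,255),1)
    out=np.zeros((489,800,3),np.uint8);out[:343,:400]=A;out[:,400:]=B;cv2.imwrite('pics/ov.png',out)
E
python3 fit.py
```

```text
[0.536 0.128 0.075 0.802 0.304 0.073] 5.678181534866391
sd [0.001 0.001 0.001 0.016 0.023 0.042]
[[-0.217  0.847]
 [ 1.238 -0.635]
 [-1.405  0.059]
 [ 0.671 -0.256]
 [ 0.711 -0.075]
 [-2.086 -0.187]
 [ 0.278 -0.385]
 [ 0.26   0.244]
 [ 0.493  0.071]
 [-0.605  0.288]
 [-0.055  1.514]
 [-0.37  -0.838]]
yaw by hub 0.807794843344652 0.10493142995857978
```

View pics/ov.png

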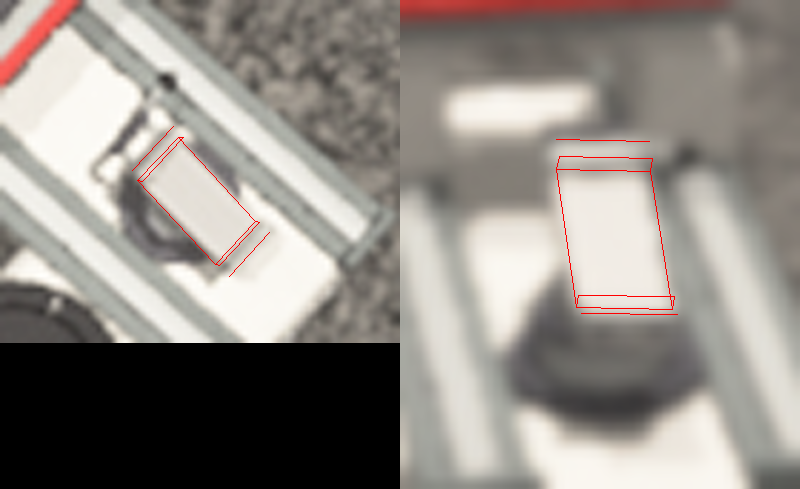

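The overlay fits: the face middle is at (536,128,75) mm, and the expected height is 76 mm. Yaw is 0.80, near-lean about 0.30 and side-lean about 0.07. The block in the lower-left crop is the white-and-yellow one, centred at pixel (273,237). Next is its pose.

Run:
```python
from h import *
np.set_printoptions(precision=4,suppress=True)
im=cv2.imread('pics/top1.png')[222:254,254:294].astype(int)
b,g,r=im[...,0],im[...,1],im[...,2]
hsv=cv2.cvtColor(im.astype(np.uint8),cv2.COLOR_BGR2HSV)
m=((r>185)|((hsv[...,1]>90)&(r>110))).astype(np.uint8)
n,l,st,_=cv2.connectedComponentsWithStats(m);k=1+np.argmax(st[1:,4]);ys,xs=np.where(l==k)
(c,s,a)=cv2.minAreaRect(np.c_[xs,ys].astype(np.float32)); bp=cv2.boxPoints((c,s,a))+[254,222]
P=np.array([atz('top',*q,.012) for q in bp]);print(c,s,a,st[k]);print(P)
print('mean',np.array([atz('top',xs.mean()+254,ys.mean()+222,.012)]),P.mean(0))
for i in range(4): e=P[(i+1)%4]-P[i]; print(np.linalg.norm(e)*1e3,np.degrees(np.arctan2(e[1],e[0])))
s=get_state();print(s['position'],s['qpos'],s['ee_rot'])
w,x,y,z=s['ee_rot'];print('closing deg',np.degrees(np.arctan2(y*y-x*x,2*x*y)))
```

```text
(19.103960037231445, 15.460395812988281) (17.413150787353516, 12.238957405090332) 5.710593223571777 [ 10   9  19  14 214]
[[0.4629 0.3483 0.012 ]
 [0.4919 0.3456 0.012 ]
 [0.4875 0.3042 0.012 ]
 [0.4585 0.307  0.012 ]]
mean [[0.4754 0.3262 0.012 ]] [0.4752 0.3263 0.012 ]
29.108545937556514 -5.250708179562934
41.603036254779134 -96.01458263698987
29.140287883367936 174.4852939594367
41.46921329949068 83.93951929445844
[0.3398 0.3971 0.1664] [0.7298 0.2619 1.7463 0.0001 1.136  0.1426] [-0.0005  0.4722  0.8815 -0.0012]
closing deg 33.64030170410991
```

```bash
python3 -m inch '[{"claw":0.15,"travel":[0.14,-0.075,0],"turn":-0.045},{"claw":0.15,"travel":[0.28,-0.15,0],"turn":-0.09},{"claw":0.15,"travel":[0.42,-0.225,-0.1],"turn":-0.135},{"claw":0.15,"travel":[0.56,-0.3,-0.2],"turn":-0.18},{"claw":0.15,"travel":[0.676,-0.358,-0.3],"turn":-0.214}]' 40; python3 -m inch '[{"claw":0.15,"travel":[0,0,-0.1],"turn":0},{"claw":0.15,"travel":[0,0,-0.25],"turn":0},{"claw":0.15,"travel":[0,0,-0.35],"turn":0},{"claw":0.15,"travel":[0,0,-0.409],"turn":0},{"claw":0.15,"travel":[0,0,-0.409],"turn":0}]'
python3 - <<'E'
from h import *
s=get_state();w,x,y,z=s['ee_rot'];print('closing deg',np.degrees(np.arctan2(y*y-x*x,2*x*y)),s['position'])
E
```

```text
clock: 8.0
position: [0.4775, 0.3227, 0.1065]
ee_rot: [0.0, 0.739, 0.674, -0.0]
contact_force: [0.2, 1.0, 0.1]
width: 0.0492
gripper_force: 0.0
clock: 8.5
position: [0.4751, 0.3234, 0.0238]
ee_rot: [-0.001, 0.738, 0.675, -0.002]
contact_force: [0.1, -0.1, 0.7]
width: 0.0491
gripper_force: 0.0
closing deg -5.041084539597605 [0.47512274 0.32342553 0.02379168]
```

```bash
python3 -m inch '[{"claw":0.15,"travel":[0,0.013,0.006],"turn":0},{"claw":-1,"travel":[0,0.013,0.006],"turn":0},{"claw":-1,"travel":[0,0.013,0.006],"turn":0},{"claw":-1,"travel":[0,0.013,0.006],"turn":0},{"claw":-1,"travel":[0,0.013,0.006],"turn":0}]' 40;  python3 -m inch '[{"claw":-1,"travel":[0,0,0],"turn":0},{"claw":-1,"travel":[0,0,0.05],"turn":0},{"claw":-1,"travel":[0,0,0.2],"turn":0},{"claw":-1,"travel":[0,0,0.4],"turn":0},{"claw":-1,"travel":[0,0,0.6],"turn":0}]'
python3 - <<'E'
from h import *
s=get_state();w,x,y,z=s['ee_rot'];print('closing deg',np.degrees(np.arctan2(y*y-x*x,2*x*y)),s['position'])
a=snap('scene','scene2.png');u,v=proj('scene',[.475,.326,.14]).astype(int);print(u,v)
cv2.imwrite('pics/c5.png',cv2.resize(a[v-30:v+30,u-40:u+40,::-1],(640,480),interpolation=cv2.INTER_CUBIC))
E
```

```text
clock: 9.0
position: [0.4775, 0.328, 0.0283]
ee_rot: [0.0, 0.738, 0.675, 0.002]
contact_force: [-0.5, 1.1, 6.1]
width: 0.0265
gripper_force: 39.9
clock: 9.5
position: [0.4758, 0.3269, 0.1481]
ee_rot: [-0.0, 0.738, 0.675, -0.001]
contact_force: [0.9, 0.9, -0.6]
width: 0.0265
gripper_force: 39.5
closing deg -5.055577672730521 [0.47581308 0.32688143 0.14810799]
250 179
```

View pics/c5.png

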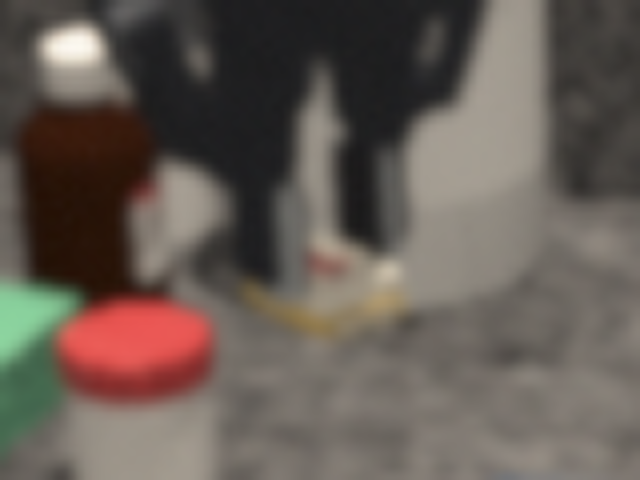

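The block is held level, with the yellow cassette underneath and the tips on the wax. Moving over the holder and aligning yaw.

```bash
python3 -m inch '[{"claw":-1,"travel":[0.05,-0.17,0],"turn":-0.045},{"claw":-1,"travel":[0.1,-0.34,0],"turn":-0.09},{"claw":-1,"travel":[0.15,-0.51,0],"turn":-0.135},{"claw":-1,"travel":[0.2,-0.68,0],"turn":-0.18},{"claw":-1,"travel":[0.25,-0.85,0],"turn":-0.216}]' 25; python3 -m inch '[{"claw":-1,"travel":[0.042,-0.16,-0.03],"turn":0},{"claw":-1,"travel":[0.042,-0.16,-0.06],"turn":0},{"claw":-1,"travel":[0.042,-0.16,-0.06],"turn":0},{"claw":-1,"travel":[0.042,-0.16,-0.06],"turn":0}]'
python3 - <<'E'
from h import *
s=get_state();w,x,y,z=s['ee_rot'];print('closing deg',np.degrees(np.arctan2(y*y-x*x,2*x*y)),s['position'],s['qpos'])
snap('scene','scene3.png')
E
```

```text
clock: 10.05
position: [0.5265, 0.1559, 0.1472]
ee_rot: [0.0, 0.921, 0.389, 0.0]
contact_force: [0.2, 0.3, -0.2]
width: 0.0267
gripper_force: 39.5
clock: 10.45
position: [0.5344, 0.1259, 0.1348]
ee_rot: [-0.0, 0.92, 0.391, -0.0]
contact_force: [0.1, 0.7, -0.2]
width: 0.0261
gripper_force: 39.5
closing deg -43.92260975723213 [0.53441475 0.1259147  0.13476764] [1.04343744e-01 3.27581141e-01 1.73693222e+00 5.52578668e-04
 1.07758029e+00 8.70676154e-01]
```

```bash
python3 -m inch '[{"claw":-1,"travel":[0,-0.004,-0.05],"turn":0},{"claw":-1,"travel":[0,-0.004,-0.1],"turn":0},{"claw":-1,"travel":[0,-0.004,-0.12],"turn":0},{"claw":-1,"travel":[0,-0.004,-0.12],"turn":0}]' 22; python3 -m inch '[{"claw":-1,"travel":[0,0,-0.005],"turn":0},{"claw":-1,"travel":[0,0,-0.01],"turn":0}]' ; python3 -m inch '[{"claw":-1,"travel":[0,0,-0.005],"turn":0},{"claw":-1,"travel":[0,0,-0.01],"turn":0}]'
```

```text
clock: 10.9
position: [0.5341, 0.1248, 0.1098]
ee_rot: [-0.0, 0.92, 0.391, -0.001]
contact_force: [0.5, 0.0, -0.2]
width: 0.0266
gripper_force: 39.5
clock: 11.1
position: [0.5348, 0.1246, 0.1091]
ee_rot: [-0.0, 0.92, 0.391, 0.0]
contact_force: [-3.2, -0.0, 5.6]
width: 0.0265
gripper_force: 40.1
clock: 11.3
position: [0.5348, 0.1245, 0.1083]
ee_rot: [0.0, 0.92, 0.391, 0.0]
contact_force: [-4.6, -0.7, 13.5]
width: 0.0263
gripper_force: 41.0
```

```bash
python3 -m inch '[{"claw":-1,"travel":[0,0,-0.005],"turn":0},{"claw":-1,"travel":[0,0,-0.01],"turn":0}]' 20 ; python3 -m inch '[{"claw":-1,"travel":[0,0,-0.005],"turn":0},{"claw":-1,"travel":[0,0,-0.01],"turn":0}]'
```

```text
clock: 11.5
position: [0.5348, 0.1244, 0.1076]
ee_rot: [0.0, 0.92, 0.391, 0.001]
contact_force: [-7.5, -0.8, 22.5]
width: 0.0267
gripper_force: 41.8
clock: 11.7
position: [0.5349, 0.1241, 0.1063]
ee_rot: [0.001, 0.92, 0.391, 0.001]
contact_force: [-7.0, -4.0, 22.1]
width: 0.0265
gripper_force: 43.3
```

```bash
python3 -m inch '[{"claw":-1,"travel":[0,0,-0.005],"turn":0},{"claw":-1,"travel":[0,0,-0.01],"turn":0}]' ; python3 -m inch '[{"claw":-1,"travel":[0,0,-0.005],"turn":0},{"claw":-1,"travel":[0,0,-0.005],"turn":0}]'
python3 - <<'E'
from h import *
s=get_state();print(s['position'],s['contact_force'],s['moment'])
a=snap('scene','scene4.png');b=snap('top','top4.png')
u,v=proj('scene',[.536,.128,.085]).astype(int)
A=cv2.resize(a[v-22:v+22,u-28:u+28,::-1],(700,550),interpolation=cv2.INTER_CUBIC)
cv2.imwrite('pics/c6.png',A)
E
```

```text
clock: 11.9
position: [0.5346, 0.1238, 0.1045]
ee_rot: [0.001, 0.92, 0.391, 0.0]
contact_force: [-8.7, -3.6, 24.8]
width: 0.0264
gripper_force: 45.9
clock: 12.1
position: [0.5345, 0.1236, 0.1035]
ee_rot: [0.001, 0.92, 0.391, 0.0]
contact_force: [-8.7, -3.5, 24.1]
width: 0.0264
gripper_force: 47.1
[0.53449641 0.12362334 0.10354865] [-8.6928243  -3.49149216 24.09481358] [-0.28882023  1.23313116  0.15259614]
```

View pics/c6.png

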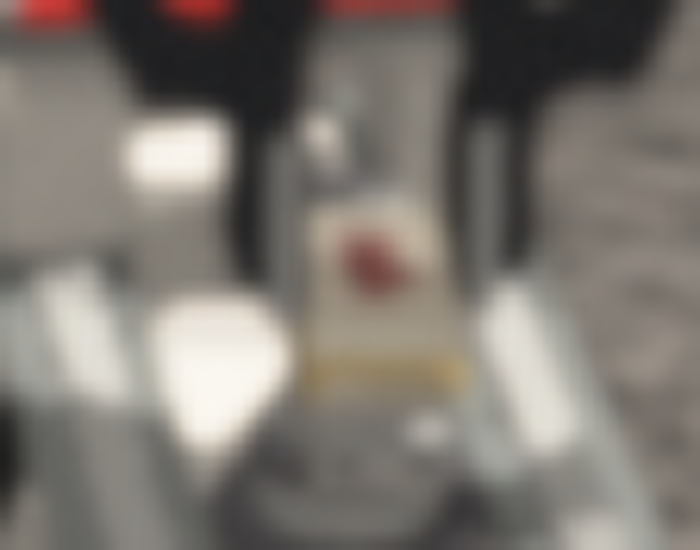

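Run:
```python
from fit import *
np.set_printoptions(precision=1,suppress=True)
p=least_squares(res,[.54,.13,.076,.83,.25,0],loss='soft_l1').x; M=R(*p[3:])
u,v=proj('scene',[.536,.128,.085]).astype(int)
q=lambda P:(proj('scene',P)+.5-[u-28,v-22])*12.5
W=lambda L:p[:3]+M@np.array(L)
print('jaw near outer top',q(W([-.0298,.012,.0045])),q(W([-.0298,-.012,.0045])))
print('jaw near inner top',q(W([-.0238,.012,.0045])),q(W([-.0238,-.012,.0045])))
for nm,L in dict(cassbot=[-.020,.014,0],casstop=[-.020,.014,.007],waxtopnear=[-.0175,.014,.015],waxtopfar=[.0175,.014,.015],wtfR=[.0175,-.014,.015],wtnR=[-.0175,-.014,.015],ctR=[-.02,-.014,.007]).items(): print(nm,q(W(L)))
n=np.array([p[0]+M[0,2]*.012,p[1]+M[1,2]*.012]);print(n,(n-[.5345,.1236])*1e3)
x=M[:2,0]/np.linalg.norm(M[:2,0]); print('dx along',(n-np.array([.5345,.1236]))@x*1e3)
```

```text
jaw near outer top [317.  440.3] [453.2 442.5]
jaw near inner top [313.5 414.8] [449.1 417.1]
cassbot [296.6 416.2]
casstop [301.8 388.9]
waxtopnear [306.4 346.9]
waxtopfar [286.4 203.8]
wtfR [441.4 207.1]
wtnR [465.  349.8]
ctR [459.9 391.6]
[0.5 0.1] [-0.5  0.9]
dx along 0.32058020756091254
```

```bash
python3 -m inch '[{"claw":-1,"travel":[0,0,-0.005],"turn":0},{"claw":-1,"travel":[0,0,-0.01],"turn":0}]' ; python3 -m inch '[{"claw":-1,"travel":[0,0,-0.005],"turn":0},{"claw":-1,"travel":[0,0,-0.01],"turn":0}]'
python3 - <<'E'
from h import *
s=get_state();print(s['position'],s['contact_force'],s['moment'])
E
```

```text
clock: 12.4
position: [0.5343, 0.1234, 0.1018]
ee_rot: [0.001, 0.92, 0.392, 0.0]
contact_force: [-9.4, -5.0, 26.4]
width: 0.026
gripper_force: 49.6
clock: 12.6
position: [0.5341, 0.1234, 0.1001]
ee_rot: [0.001, 0.92, 0.392, -0.0]
contact_force: [-10.4, -5.5, 32.0]
width: 0.0268
gripper_force: 52.3
[0.53406525 0.12337579 0.10005667] [-10.35355662  -5.54446599  32.01615914] [-0.33608712  1.48338273  0.10791169]
```

```bash
cat > band.py <<'E'
from fit import *
def band(f):
    a=snap('scene',f).astype(float) if f.startswith('n') else cv2.imread('pics/'+f)[...,::-1].astype(float)
    u,v=proj('scene',[.536,.128,.085]).astype(int)
    A=cv2.resize(a[v-22:v+22,u-28:u+28],(700,550),interpolation=cv2.INTER_CUBIC)
    Y=(A[...,0]+A[...,1])/2-A[...,2]
    for x0 in(315,350,385,420,450):
        c=Y[300:460,x0-8:x0+8].mean(1); i=c.argmax(); w=np.where(c>c[i]/2)[0]
        print(x0,'peak',300+i,round(c[i]),'half',300+w[0],300+w[-1])
    return A
E
python3 -c "
from band import *
band('scene4.png');band('n5.png')"
python3 -m inch '[{"claw":-0.15,"travel":[0,0,0],"turn":0},{"claw":-0.15,"travel":[0,0,0],"turn":0},{"claw":-0.15,"travel":[0,0,0],"turn":0},{"claw":-0.15,"travel":[0,0,0],"turn":0}]' 20
python3 -c "
from band import *
band('n6.png')"
```

```text
315 peak 373 40 half 319 402
350 peak 367 39 half 300 396
385 peak 367 39 half 300 397
420 peak 368 39 half 300 397
450 peak 371 47 half 343 395
315 peak 391 43 half 341 418
350 peak 389 42 half 300 417
385 peak 391 42 half 300 418
420 peak 390 37 half 300 418
450 peak 391 37 half 326 415
clock: 13.05
position: [0.5348, 0.1244, 0.0953]
ee_rot: [-0.0, 0.92, 0.391, -0.0]
contact_force: [-0.7, -0.1, 0.5]
width: 0.0361
gripper_force: 0.0
315 peak 393 41 half 300 420
350 peak 391 42 half 300 419
385 peak 391 44 half 300 415
420 peak 391 41 half 300 416
450 peak 392 45 half 364 415
```

```bash
python3 -m inch '[{"claw":0,"travel":[0,0,0],"turn":0},{"claw":0,"travel":[0,0,0.1],"turn":0},{"claw":0,"travel":[0,0,0.3],"turn":0},{"claw":0,"travel":[0,0,0.5],"turn":0},{"claw":0,"travel":[-0.1,0.15,0.6],"turn":0}]'; python3 -m inch '[{"claw":0,"travel":[-0.15,0.2,0],"turn":0},{"claw":0,"travel":[-0.3,0.4,0],"turn":0},{"claw":0,"travel":[-0.45,0.6,0],"turn":0},{"claw":0,"travel":[-0.5,0.7,0],"turn":0}]'
python3 - <<'E'
from band import *
p=least_squares(res,[.54,.13,.076,.83,.25,0],loss='soft_l1').x; M=R(*p[3:])
B=band('n7.png'); a=snap('top','n7t.png')
u,v=proj('scene',[.536,.128,.085]).astype(int)
ut,vt=proj('top',[.536,.128,.085]).astype(int)
A=cv2.resize(a[vt-22:vt+22,ut-16:ut+16].astype(float),(400,550),interpolation=cv2.INTER_CUBIC)
B=B[:,150:550]
out=np.ascontiguousarray(np.hstack([A,B]).clip(0,255).astype(np.uint8)[...,::-1])
sq=lambda hx,z:[(sx*hx,sy*.014,z) for sx,sy in((1,1),(1,-1),(-1,-1),(-1,1))]
for L,c in((sq(.0175,.015),(255,0,0)),(sq(.02,.007),(0,160,0))):
    W=[p[:3]+M@np.array(l) for l in L]
    qt=np.array([(proj('top',w)+.5-[ut-16,vt-22])*12.5 for w in W]).astype(int)
    qs=np.array([(proj('scene',w)+.5-[u-28,v-22])*12.5+[250,0] for w in W]).astype(int)
    cv2.polylines(out,[qt],True,c,1);cv2.polylines(out,[qs],True,c,1)
cv2.imwrite('pics/c7.png',out)
E
```

```text
clock: 13.6
position: [0.5189, 0.1528, 0.219]
ee_rot: [0.002, 0.921, 0.389, 0.003]
contact_force: [0.6, 0.9, 0.4]
width: 0.0424
gripper_force: 0.0
clock: 14.0
position: [0.4116, 0.2967, 0.2157]
ee_rot: [-0.001, 0.92, 0.392, -0.001]
contact_force: [0.6, 0.2, -0.5]
width: 0.0426
gripper_force: 0.0
315 peak 393 53 half 349 416
350 peak 391 42 half 300 418
385 peak 392 56 half 300 413
420 peak 392 49 half 358 415
450 peak 392 45 half 352 415
```

View pics/c7.png

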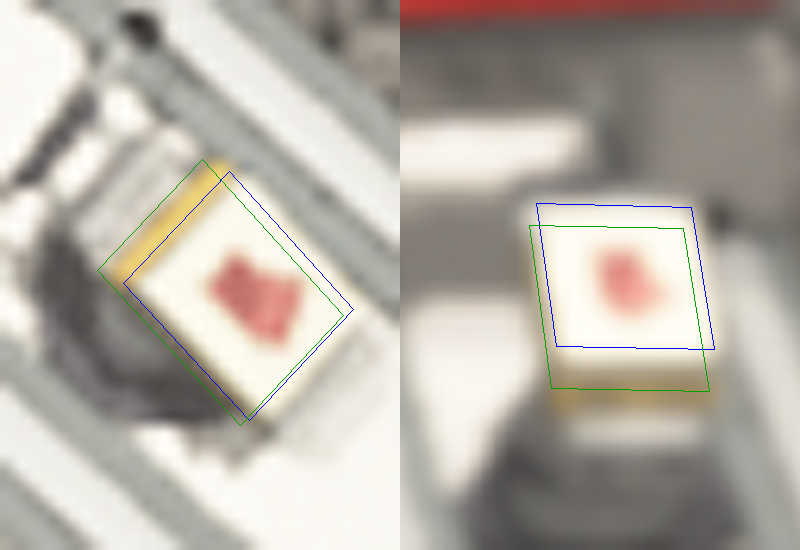

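The block sits between the jaws. In the top view the near jaw strip shows beyond its near end at about (315,405), and the far yellow edge lies inside the far jaw at about (165,215). I'll fit its pose against the face.

Run:
```python
from fit import *
np.set_printoptions(precision=4,suppress=True)
p=least_squares(res,[.54,.13,.076,.83,.25,0],loss='soft_l1').x
u,v=proj('scene',[.536,.128,.085]).astype(int);ut,vt=proj('top',[.536,.128,.085]).astype(int)
T=lambda a,b:np.array([a,b])/12.5+[ut-16,vt-22]-.5
S=lambda a,b:np.array([a-250,b])/12.5+[u-28,v-22]-.5
w=lambda sx,sy:np.array([sx*.0175,sy*.014,.015]); c=lambda sx,sy,z:np.array([sx*.02,sy*.014,z])
ob=[('top',T(142,285),w(1,1)),('top',T(234,175),w(1,-1)),('top',T(366,312),w(-1,-1)),('top',T(265,416),w(-1,1)),('top',T(112,268),c(1,1,.007)),('top',T(222,160),c(1,-1,.007)),
('scene',S(530,203),w(1,1)),('scene',S(690,205),w(1,-1)),('scene',S(713,358),w(-1,-1)),('scene',S(553,362),w(-1,1)),('scene',S(553,412),c(-1,1,0)),('scene',S(710,410),c(-1,-1,0))]
f=lambda q:np.ravel([proj(n,q[:3]+R(*q[3:])@L)-uv for n,uv,L in ob])
s=least_squares(f,p,loss='soft_l1');q=s.x
print('face',p,'block',q,s.cost);print('sd',.4*np.sqrt(np.diag(np.linalg.inv(s.jac.T@s.jac))));print(f(q).reshape(-1,2).round(1).tolist())
M=R(*q[3:]);print('block in face',R(*p[3:]).T@(q[:3]-p[:3]))
print('wax mid z12',q[:3]+M@[0,0,.012],get_state()['position'])
```

```text
face [0.5359 0.1277 0.0749 0.8024 0.3042 0.0734] block [0.5362 0.1264 0.076  0.7933 0.3778 0.0342] 2.5587491930633854
sd [0.0006 0.0005 0.0005 0.0191 0.0366 0.0283]
[[-0.6, 0.3], [0.7, 0.1], [-0.3, 0.0], [-0.8, 0.6], [-0.3, 0.3], [-0.5, 0.1], [0.8, -0.1], [0.5, -0.4], [0.5, -0.4], [0.5, -0.6], [-0.0, 0.6], [0.1, 0.6]]
block in face [-0.0003 -0.001   0.0014]
wax mid z12 [0.5334 0.123  0.0872] [0.4131 0.2968 0.2157]
```

Pose agrees within noise: centred to about 1 mm, with lean 0.38±0.04 against 0.30±0.02. It has settled between the jaws under gravity. Going back to re-grip lightly and press.

```bash
python3 -m inch '[{"claw":0,"travel":[0.15,-0.21,0],"turn":0},{"claw":0,"travel":[0.3,-0.42,0],"turn":0},{"claw":0,"travel":[0.45,-0.63,0],"turn":0},{"claw":0,"travel":[0.605,-0.868,0],"turn":0},{"claw":0,"travel":[0.605,-0.868,0],"turn":0}]' 20;  python3 -m inch '[{"claw":0,"travel":[0,0,-0.15],"turn":0},{"claw":0,"travel":[0,0,-0.3],"turn":0},{"claw":0,"travel":[0,0,-0.4],"turn":0},{"claw":0,"travel":[0,0,-0.5],"turn":0},{"claw":0,"travel":[0,0,-0.5],"turn":0}]'
python3 - <<'E'
from h import *
for i in range(2): imaging.get_image('top')
s=get_state();print(s['position'],s['contact_force'])
E
```

```text
clock: 14.6
position: [0.5393, 0.1154, 0.2153]
ee_rot: [0.002, 0.921, 0.389, 0.0]
contact_force: [-0.4, -0.4, 1.0]
width: 0.0428
gripper_force: 0.0
clock: 15.1
position: [0.5337, 0.12, 0.1129]
ee_rot: [-0.001, 0.92, 0.391, -0.003]
contact_force: [-1.0, 0.5, -0.1]
width: 0.0428
gripper_force: 0.0
[0.53598481 0.12047863 0.11572681] [-0.1416206  -0.17587896  1.05403306]
```

```bash
python3 -m inch '[{"claw":0,"travel":[-0.007,0.016,-0.03],"turn":0},{"claw":0,"travel":[-0.007,0.016,-0.07],"turn":0},{"claw":0,"travel":[-0.007,0.016,-0.07],"turn":0}]'; python3 -m inch '[{"claw":-1,"travel":[0,0,0],"turn":0},{"claw":-1,"travel":[0,0,0],"turn":0},{"claw":-1,"travel":[0,0,0],"turn":0},{"claw":-1,"travel":[0,0,0],"turn":0},{"claw":-1,"travel":[0,0,0],"turn":0}]' 20; python3 -c "
from band import *
s=get_state();print(s['position'],s['contact_force'],s['moment']);band('n8.png')"
```

```text
clock: 15.5
position: [0.5338, 0.1241, 0.1012]
ee_rot: [-0.0, 0.92, 0.391, -0.001]
contact_force: [0.4, 0.4, -0.7]
width: 0.0427
gripper_force: 0.0
clock: 16.0
position: [0.5346, 0.1241, 0.102]
ee_rot: [0.0, 0.92, 0.391, 0.0]
contact_force: [0.2, -0.0, 1.5]
width: 0.0274
gripper_force: 22.6
[0.53462545 0.12409583 0.10199706] [ 0.24251295 -0.04398797  1.4521706 ] [0.04078656 0.06027877 0.00195487]
315 peak 393 44 half 342 419
350 peak 391 42 half 300 419
385 peak 392 42 half 300 416
420 peak 392 42 half 300 416
450 peak 393 46 half 367 416
```

```bash
python3 -m inch '[{"claw":-1,"travel":[0.001,0.001,-0.005],"turn":0},{"claw":-1,"travel":[0.001,0.001,-0.005],"turn":0}]' 20; python3 -m inch '[{"claw":-1,"travel":[0.001,0.001,-0.005],"turn":0},{"claw":-1,"travel":[0.001,0.001,-0.005],"turn":0},{"claw":-1,"travel":[0.001,0.001,-0.005],"turn":0}]'; python3 -c "
from band import *
s=get_state();print(s['position'],s['contact_force'],s['moment']);band('n9.png')"
```

```text
clock: 16.25
position: [0.5347, 0.1241, 0.1019]
ee_rot: [0.0, 0.92, 0.391, 0.0]
contact_force: [-2.6, 0.1, 8.2]
width: 0.0272
gripper_force: 23.4
clock: 16.55
position: [0.5347, 0.1241, 0.1018]
ee_rot: [0.0, 0.92, 0.391, 0.0]
contact_force: [-4.6, -1.3, 14.3]
width: 0.0273
gripper_force: 24.0
[0.53472605 0.12414173 0.10176694] [-4.59542238 -1.27459008 14.30368183] [-0.14609623  0.76571606  0.02640148]
315 peak 393 43 half 336 419
350 peak 391 42 half 300 419
385 peak 391 43 half 300 416
420 peak 391 42 half 300 416
450 peak 394 44 half 367 417
```

```bash
python3 -c "
from rig import ticket
print(ticket.sign_off())"
```

```text
the job is handed in; nothing more can be done
None
```

I wound the handwheel clockwise to its stop, then seated the leftmost wax block between the jaws with the yellow cassette underneath. I handed in with the gripper still holding it and pressing at about 14 N; the force direction and camera fit suggest it is flush within measurement error, but I got no verdict back.

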